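# Filler nozzles onto their drying stands

## Robot

A 6-joint arm with a two-finger parallel gripper is mounted at the origin on the work surface. World frame = base frame: x ahead of the robot, y to its left, z up, the work surface at z = 0. Lengths are in m, angles in degrees, forces in N, time in s.
With the tool pointing down it reaches from about 0.25 to 0.725 m from the base axis. Payload 9.7 kg.
Tool frame: the origin (TCP) lies midway between the tips of the shut fingers; the grasp point (between the pads) lies 19 mm behind it; z points along the fingers, y is the direction in which the jaws open and shut (so a half turn about z gives the same grasp; the last joint's range is limited). The gripper opens to 85 mm and grips with 20 to 120 N. Pads are 22 mm wide; open, the fingers measure 114 mm over their backs; the gripper's body (76 mm by 85 mm) begins 54 mm behind the grasp point. The pads swing forward as they close: fully open they stand 13 mm farther back than shut.
Start: joints at [-74.37, 4.979, 10.078, 95.1, 0, 90], TCP at [0.148, -0.53, 0.231] pointing down, gripper open.
Joint ranges: [-179.16, 179.16], [-48.56, 103.87], [-65.8, 70.77], [-126.05, 130.52], [-82.76, 87.17], [-180, 180]. Speed limits (degrees/s): [127.2, 127.2, 147.25, 180, 180, 180].

## Interface

Orientations are given as [roll, pitch, yaw] about the fixed x, y, z axes, in that order (R = Rz(yaw) Ry(pitch) Rx(roll)).
In Python, from workcell import bot, camera, recognise gives the robot as it stands. The module is installed in compiled form; this text tells all that it offers.
- The arm moves only by the tool apply_moves, never from a script. Its argument "targets" is one flat list of numbers, 7 for each row, row after row: the shift along the world's x, y, z in units of 30 mm (1.0 is 30 mm), then the turn, a rotation vector about the world's x, y, z in units of 6 degrees (1.0 is 6 degrees), then the opening, from 0 (shut) to 1 (fully open). A call has 1 to 5 rows; each row is the pose to reach, as a shift and turn from the pose commanded when the call began; what a row does not reach only later rows make up. A row lasts 1/10 s, in which the tool goes at most 50 mm and 8.59 degrees, less where a joint would pass 70% of its speed; a pose out of reach is approached as far as the arm can. A call with a gripper value outside its range is refused whole. The fingers move at their own pace and stop on an object; "newtons" is the grip in N (left out, the last holds). Time passes only in rows, so rows that repeat a pose let the fingers close. It gives the time, the measured TCP pose, the force and the opening at its end, in the units of the state.
- bot.get_obs(): the state, without advancing time (a new reading comes with each control period).
- camera(name): name is "scene" or "side" or "wrist"; returns a dict with "img" (384x512x3 uint8, red, green, blue), "intrinsics" (3x3 intrinsics, pixels), "k1" (the pictures are not rectified: a ray, as slopes to the right and down, at radius r is drawn at 1 + k1 r^2 times it, then the intrinsics apply), "origin" and "rotation" of the camera in the world. Camera axes: x right, y up, looking along -z (the intrinsics and any distortion apply to the point x, -y, -z); pixel columns grow to the right and rows downward; lengths in m; the calibration is good to about 2 mm. A picture is of the moment at which its call begins. There is no depth.
- bot.job_done(): hands the job in, once; it reports no verdict.
Trained networks look in the newest picture that a camera, given by its name, has taken for a name from the list of things; names that differ only in an ending like _2 or _b are one class to them, and where a whole thing is asked for, a point or a joint stands for the part that bears it (a point fixed in the world has none). Each returns a list of dicts, best first, with "conf" (0 to 1); they miss things now and then, are a little off and sometimes report something else, mostly with a low value. They report only what shows in the picture. A call takes as long as a camera call.
- recognise(query, camera): "box" ([left, top, right, bottom] in pixels, round what is visible of it).
The state is a dict: "time": time; "q": joint angles; "qd": joint speeds; "joint_efforts": joint torques, N m; "ee_pos": TCP position; "tcp_rot": TCP orientation; "wrist_force": force on the tool from outside, world axes, zero at the start; "torque": the same for the moment, N m; "opening": finger opening in m.
Only numpy, scipy, OpenCV 4.12 (cv2) and the standard library are available. Lean on these libraries where they do the work, as an engineer would, in place of code of your own. Each camera call takes 0.05 s, during which the arm holds its last target.

## Task

Pick out the four washed steel filler nozzles on the bench and put each one, upright, over the pin of the drying stand whose foot plate has the same outline as its flange (small round, large round, square, long oval), seated flat on the foot plate. Lower them on gently instead of dropping them, in any order, and leave the ring nut and the sample jar where they are.

Things in the scene. Friction and masses are not known exactly. Their poses are not given: they have to be found in the camera images.
- nozzle_small: loose steel filler nozzle with a small plain round flange, 48 mm across. Stands upright on it (8 mm thick). Barrel 40 mm across up to 55 mm, then a straight spout 26 mm across from 62 mm to the top at 105 mm (grip here). Bore from below 32 mm wide, 54 mm deep. 0.25 kg. Origin: centre of the underside; z axis up along the nozzle
- nozzle_large: loose steel filler nozzle with a large round flange, 72 mm across, with six dark bolt dots. Stands upright on it (8 mm thick). Barrel 40 mm across up to 55 mm, then a straight spout 26 mm across from 62 mm to the top at 105 mm (grip here). Bore from below 32 mm wide, 54 mm deep. 0.25 kg. Origin: centre of the underside; z axis up along the nozzle
- nozzle_square: loose steel filler nozzle with a square flange, 60 by 60 mm, with four dark bolt dots, its sides along the body's x and y axes. Stands upright on it (8 mm thick). Barrel 40 mm across up to 55 mm, then a straight spout 26 mm across from 62 mm to the top at 105 mm (grip here). Bore from below 32 mm wide, 54 mm deep. 0.25 kg. Origin: centre of the underside; z axis up along the nozzle
- nozzle_oval: loose steel filler nozzle with a long oval flange, 96 mm long along the body's x axis and 50 mm wide, with a dark bolt dot at either end. Stands upright on it (8 mm thick). Barrel 40 mm across up to 55 mm, then a straight spout 26 mm across from 62 mm to the top at 105 mm (grip here). Bore from below 32 mm wide, 54 mm deep. 0.25 kg. Origin: centre of the underside; z axis up along the nozzle
- stand_small: drying stand fixed to the bench: blue small round foot plate, 60 mm across, 8 mm thick, with a central upright pin, 12 mm thick, top 58 mm above the bench. Origin: centre of the underside, on the pin's axis, at bench height; z up. A seated nozzle's origin is 8 mm above this; it has 10 mm play around the pin, any turn will do
- stand_large: drying stand fixed to the bench: blue large round foot plate, 92 mm across, 8 mm thick, with a central upright pin, 12 mm thick, top 58 mm above the bench. Origin: centre of the underside, on the pin's axis, at bench height; z up. A seated nozzle's origin is 8 mm above this; it has 10 mm play around the pin, any turn will do
- stand_square: drying stand fixed to the bench: blue square foot plate, 78 by 78 mm, 8 mm thick, with a central upright pin, 12 mm thick, top 58 mm above the bench. Origin: centre of the underside, on the pin's axis, at bench height; z up. A seated nozzle's origin is 8 mm above this; it has 10 mm play around the pin, any turn will do
- stand_oval: drying stand fixed to the bench: blue long oval foot plate, 110 mm long along the body's x axis and 60 mm wide, 8 mm thick, with a central upright pin, 12 mm thick, top 58 mm above the bench. Origin: centre of the underside, on the pin's axis, at bench height; z up. A seated nozzle's origin is 8 mm above this; it has 10 mm play around the pin, any turn will do
- ring_nut: loose steel ring nut lying flat, 68 mm outside, 42 mm hole, 22 mm high; not to be moved. Origin: centre of the underside
- sample_jar: loose pale sample jar with a white screw cap, 60 mm across, 85 mm high, 0.3 kg; not to be moved. Origin: centre of the underside

How it is judged (in metres and radians):
At the end, for the whole second after the job is handed in: Each nozzle stands over the pin of the stand whose foot has its flange's outline: axis within 13 mm of the pin's, underside 4 to 12 mm above the stand's underside (8 mm when seated), upright within 0.08 rad, released and at rest (horizontal distance between nozzle_small and stand_small below 0.013 m and z of nozzle_small in the frame of stand_small between 0.004 and 0.012 m and angle between each of nozzle_small, nozzle_large, nozzle_square, nozzle_oval's own z axis and vertical below 0.08 rad and linear speed of each of nozzle_small, nozzle_large, nozzle_square, nozzle_oval below 0.02 m/s and angular speed of each of nozzle_small, nozzle_large, nozzle_square, nozzle_oval below 0.2 rad/s and horizontal distance between nozzle_large and stand_large below 0.013 m and z of nozzle_large in the frame of stand_large between 0.004 and 0.012 m and horizontal distance between nozzle_square and stand_square below 0.013 m and z of nozzle_square in the frame of stand_square between 0.004 and 0.012 m and horizontal distance between nozzle_oval and stand_oval below 0.013 m and z of nozzle_oval in the frame of stand_oval between 0.004 and 0.012 m); the robot touches nothing.
It fails at once if a nozzle is dropped (moves faster than 0.7 m/s with its underside less than 60 mm above the bench) ((linear speed of nozzle_small above 0.7 m/s and height (world z) of nozzle_small below 0.06 m) or (linear speed of nozzle_large above 0.7 m/s and height (world z) of nozzle_large below 0.06 m) or (linear speed of nozzle_square above 0.7 m/s and height (world z) of nozzle_square below 0.06 m) or (linear speed of nozzle_oval above 0.7 m/s and height (world z) of nozzle_oval below 0.06 m)).
It fails at once if the ring nut is moved by more than 20 mm (distance of ring_nut from where it was at the start of the episode above 0.02 m).
It fails at once if the sample jar is moved by more than 20 mm or tipped over (distance of sample_jar from where it was at the start of the episode above 0.02 m or angle between sample_jar's own z axis and vertical above 0.4 rad).
It also fails if it takes over 112 s, if anything falls off the work surface, if the arm or the gripper's body presses on something with over 40 N, if the wrist force passes 120 N, or if a joint passes its speed limit or range.

## Working session

There is one attempt and no reset: what is moved stays moved. The work goes in short steps, Python scripts to look and compute and a tool call to move; the robot and the scene stay as the last step left them, time stands still between calls to the robot, and variables do not carry over. Pictures are saved under pics/ and viewed, and the job is handed in when it is done.

Besides the shell and the picture viewer there is one more tool, called as name(argument=value, ...), one argument or row to a line, values as JSON. apply_moves: Moves the arm, as the interface text tells. Its arguments: {"type":"object","properties":{"targets":{"type":"array"},"newtons":{"type":"number"}},"required":["targets"]}

```bash
mkdir -p pics; cat > h.py <<'E'
import numpy as np, cv2, pickle
from workcell import bot, camera, recognise
def snap(n,fn=None):
    c=camera(n)
    if fn: cv2.imwrite('pics/'+fn,c['img'][:,:,::-1])
    pickle.dump(c,open(n+'.pkl','wb'))
    return c
def pix2plane(c,u,v,z):
    K=np.array(c['intrinsics']); k1=c['k1']
    d=np.array([(u-K[0,2])/K[0,0],(v-K[1,2])/K[1,1]]); s=d.copy()
    for _ in range(30): s=d/(1+k1*(s@s))
    R=np.array(c['rotation']); o=np.array(c['origin'])
    r=R@np.array([s[0],-s[1],-1.]); t=(z-o[2])/r[2]
    return (o+t*r)
def proj(c,p):
    K=np.array(c['intrinsics']); q=np.array(c['rotation']).T@(np.array(p)-np.array(c['origin']))
    s=np.array([q[0],-q[1]])/-q[2]; s=s*(1+c['k1']*(s@s))
    return K[0,0]*s[0]+K[0,2],K[1,1]*s[1]+K[1,2]
E
python3 - <<'E'
from h import *
for n in ['scene','side','wrist']:
    c=snap(n,n+'0.png'); print(n,np.round(c['origin'],3),np.round(c['rotation'],2).tolist(),c['intrinsics'],c['k1'])
    for q in ['nozzle_small','nozzle_large','nozzle_square','nozzle_oval','stand_small','stand_large','stand_square','stand_oval','ring_nut','sample_jar']:
        print(q,[(np.round(d['box']).astype(int).tolist(),round(d['conf'],2)) for d in recognise(q,n)])
print(bot.get_obs())
E
```

```text
scene [ 1.339 -0.506  0.934] [47.19, 0.57, 57.74] [[428.20056867   0.         261.08431854]
 [  0.         428.20056867 185.12883532]
 [  0.           0.           1.        ]] -0.029554359110582823
nozzle_small [([209, 213, 229, 250], 0.88)]
nozzle_large [([195, 180, 220, 221], 0.59)]
nozzle_square [([278, 140, 301, 172], 0.85)]
nozzle_oval [([285, 194, 303, 235], 0.62)]
stand_small [([353, 140, 370, 154], 0.71)]
stand_large [([239, 176, 268, 198], 0.8)]
stand_square [([298, 130, 331, 153], 0.71)]
stand_oval [([143, 194, 167, 222], 0.88)]
ring_nut [([126, 237, 153, 260], 0.6), ([193, 179, 219, 218], 0.53)]
sample_jar [([318, 162, 337, 191], 0.58)]
side [0.304 0.823 0.867] [45.27, 0.52, -164.28] [[384.22981166   0.         252.88110141]
 [  0.         384.22981166 195.45901691]
 [  0.           0.           1.        ]] -0.09614599945555623
nozzle_small [([244, 129, 255, 163], 0.82)]
nozzle_large [([275, 140, 295, 177], 0.73)]
nozzle_square [([257, 215, 286, 254], 0.78), ([262, 276, 299, 309], 0.74)]
nozzle_oval [([201, 170, 229, 206], 0.98)]
stand_small [([203, 304, 225, 330], 0.62)
[... 544 characters left out ...]
re []
stand_oval []
ring_nut []
sample_jar []
{'time': 1.65, 'q': array([-7.43702998e+01,  4.98019707e+00,  1.00788744e+01,  9.50991297e+01,
        1.54693212e-03,  9.00008448e+01]), 'qd': array([ 0.07207214, -0.00096044, -0.07712877,  0.01958918, -0.11729257,
        0.07667696]), 'joint_efforts': array([ 7.10134100e-04, -5.20097601e+01,  4.64853895e+01,  1.70304382e-03,
        1.11646364e-05, -6.21251615e-06]), 'ee_pos': array([ 0.14818924, -0.52966542,  0.23127761]), 'tcp_rot': array([-1.79999548e+02, -1.54692545e-03,  1.56288553e+01]), 'wrist_force': array([ 0.17102019, -0.23390246,  1.26433986]), 'torque': array([ 0.0258487 , -0.01539723,  0.00686533]), 'opening': 0.08529172155458914}
```

```bash
python3 - <<'E'
import cv2
a=cv2.imread('pics/scene0.png')[100:290,100:400];cv2.imwrite('pics/sc.png',cv2.resize(a,None,fx=2.6,fy=2.6,interpolation=2))
a=cv2.imread('pics/side0.png')[100:340,150:350];cv2.imwrite('pics/si.png',cv2.resize(a,None,fx=2.5,fy=2.5,interpolation=2))
E
```

```text
(no output)
```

View pics/sc.png

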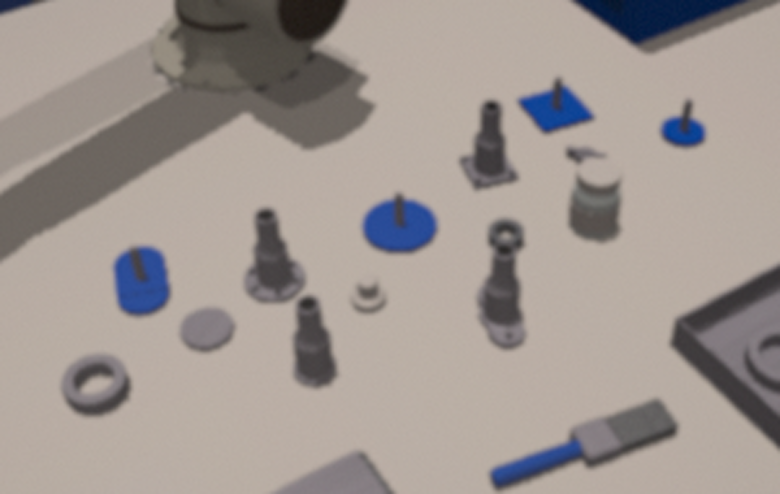

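View pics/si.png

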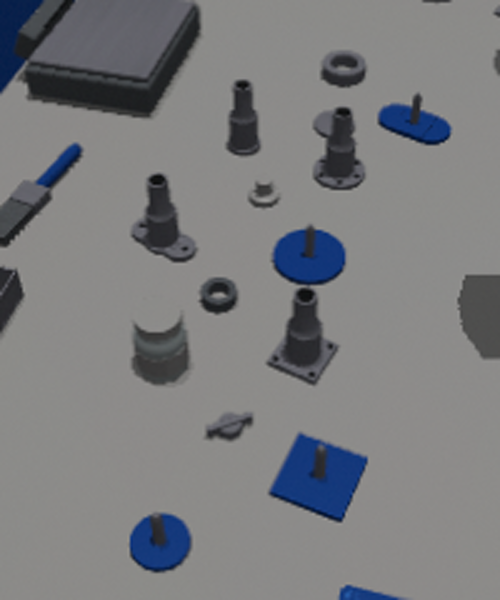

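View pics/scene0.png

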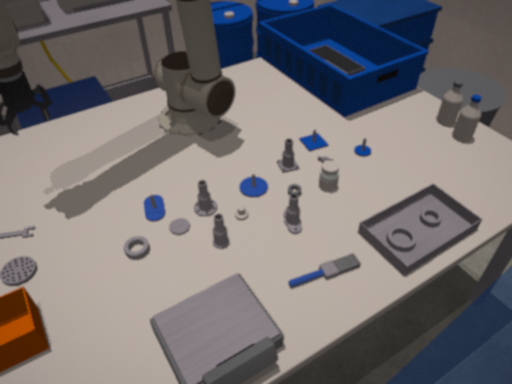

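```bash
cat >> h.py <<'E'
from scipy.spatial.transform import Rotation as Rt
def fix(c):
    c=dict(c); r=np.array(c['rotation'])
    if r.shape!=(3,3): c['rotation']=Rt.from_euler('xyz',r,degrees=True).as_matrix()
    return c
E
python3 - <<'E'
from h import *
S=fix(pickle.load(open('scene.pkl','rb')));D=fix(pickle.load(open('side.pkl','rb')))
a=dict(n_small=((307,301),(242,86),.105),n_large=((265,213),(343,112),.105),n_square=((490,105),(306,294),.105),n_oval=((504,250),(157,181),.105),
p_oval=((136,252),(417,96),.058),p_large=((399,196),(310,228),.058),p_square=((558,82),(320,446),.058),p_small=((687,103),(156,515),.058))
for k,(s,d,z) in a.items():
    A=pix2plane(S,s[0]/2.6+100,s[1]/2.6+100,z);B=pix2plane(D,d[0]/2.5+150,d[1]/2.5+100,z)
    print(k,A[:2].round(3),B[:2].round(3),((A+B)/2)[:2].round(3))
bx=dict(s=S,d=D)
for c,n in((S,'scene'),(D,'side')):
    i=c['img'].astype(int); m=((i[:,:,2]>i[:,:,0]+50)&(i[:,:,2]>i[:,:,1]+35)).astype(np.uint8)
    nn,l,st,ce=cv2.connectedComponentsWithStats(cv2.morphologyEx(m,cv2.MORPH_CLOSE,np.ones((3,3))))
    for j in range(1,nn):
        if 40<st[j,4]<1500 and 100<ce[j][0]<400:
            x,y,w,h,_=st[j]; print(n,st[j],pix2plane(c,x+w/2-.5,y+h/2-.5,.006)[:2].round(3),pix2plane(c,*ce[j],.006)[:2].round(3))
E
```

```text
n_small [ 0.617 -0.195] [ 0.618 -0.191] [ 0.617 -0.193]
n_large [ 0.474 -0.171] [ 0.474 -0.17 ] [ 0.474 -0.171]
n_square [0.447 0.151] [0.446 0.152] [0.446 0.151]
n_oval [0.665 0.017] [0.662 0.021] [0.663 0.019]
p_oval [ 0.404 -0.304] [ 0.392 -0.296] [ 0.398 -0.3  ]
p_large [ 0.484 -0.005] [0.475 0.005] [ 0.48 -0.  ]
p_square [0.404 0.294] [0.394 0.303] [0.399 0.298]
p_small [0.532 0.407] [0.524 0.417] [0.528 0.412]
scene [300 134  27  16 266] [0.393 0.3  ] [0.394 0.3  ]
scene [355 145  16  11 120] [0.526 0.415] [0.527 0.414]
scene [240 177  28  19 392] [ 0.477 -0.002] [ 0.479 -0.004]
scene [144 195  21  25 375] [ 0.393 -0.305] [ 0.397 -0.306]
scene [290 270  33  16 197] [ 0.847 -0.069] [ 0.847 -0.069]
side [302 142  28  15 256] [ 0.392 -0.302] [ 0.392 -0.302]
side [165 158  17  16  94] [ 0.856 -0.081] [ 0.854 -0.08 ]
side [260 192  28  21 442] [ 0.477 -0.   ] [0.476 0.001]
side [258 274  39  34 744] [0.393 0.305] [0.393 0.305]
side [202 306  24  22 367] [0.526 0.418] [0.525 0.419]
```

apply_moves(
  targets=[1, 1.1, 0, 0, 0, 0, 1, 2, 2.2, 0, 0, 0, 0, 1, 3, 3.3, 0, 0, 0, 0, 1, 4, 4.4, 0, 0, 0, 0, 1, 5, 5.5, 0, 0, 0, 0, 1],
  newtons=50,
)

```text
time: 2.15
ee_pos: [0.299, -0.3633, 0.2314]
tcp_rot: [180.0, -0.0, 15.6]
wrist_force: [1.3, -0.6, -0.4]
opening: 0.0861
```

apply_moves(
  targets=[1.1, 1.2, 0, 0, 0, 0, 1, 2.2, 2.4, 0, 0, 0, 0, 1, 3.3, 3.6, 0, 0, 0, 0, 1, 4.4, 4.8, 0, 0, 0, 0, 1, 5.5, 6, 0, 0, 0, 0, 1],
)

```text
time: 2.65
ee_pos: [0.4643, -0.1829, 0.2315]
tcp_rot: [180.0, -0.0, 15.6]
wrist_force: [0.7, -1.3, 0.8]
opening: 0.085
```

```bash
python3 - <<'E'
from h import *
c=fix(snap('wrist','w1.png')); print(c['origin'],bot.get_obs()['ee_pos'])
for n,p in dict(tcp=bot.get_obs()['ee_pos'],n_large=(.474,-.171,.105),st_large=(.477,0,.008),pin=(.477,0,.058)).items(): print(n,np.round(proj(c,p)))
E
```

```text
[ 0.5447827  -0.15931538  0.37470511] [ 0.46790959 -0.17843292  0.23079564]
tcp [251. 250.]
n_large [247. 168.]
st_large [100. 103.]
pin [ 77. 107.]
```

View pics/w1.png

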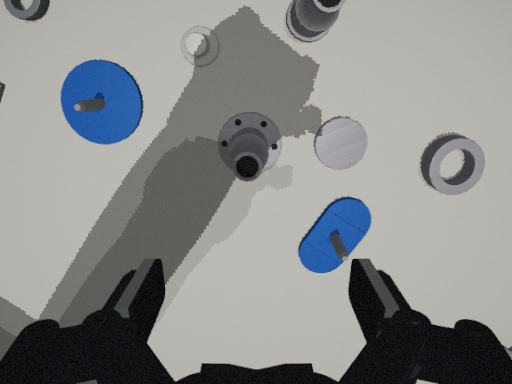

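```bash
python3 - <<'E'
from h import *
for k in range(3): c=camera('wrist'); print(bot.get_obs()['ee_pos'],bot.get_obs()['time'])
c=fix(c);print(pix2plane(c,247,166,.105),pix2plane(c,102,101,.008),pix2plane(c,78,107,.058),pix2plane(c,336,235,.008),pix2plane(c,344,254,.058))
E
```

```text
[ 0.4659369  -0.18073502  0.23074415] 2.75
[ 0.4644732  -0.18250063  0.23086099] 2.8
[ 0.46356868 -0.1837809   0.23108983] 2.85
[ 0.47601847 -0.17010477  0.105     ] [ 0.47897002 -0.0018162   0.008     ] [ 0.47645914 -0.00089583  0.058     ] [ 0.39690137 -0.30277981  0.008     ] [ 0.39790386 -0.29978543  0.058     ]
```

apply_moves(
  targets=[0.4, 0.47, -1, 0, 0, 0, 1, 0.4, 0.47, -2.4, 0, 0, 0, 1, 0.4, 0.47, -3.8, 0, 0, 0, 1, 0.4, 0.47, -4.9, 0, 0, 0, 1, 0.4, 0.47, -5.4, 0, 0, 0, 1],
)

```text
time: 3.35
ee_pos: [0.4729, -0.1713, 0.0663]
tcp_rot: [-179.9, 0.2, 15.5]
wrist_force: [0.4, 0.5, 0.9]
opening: 0.085
```

apply_moves(
  targets=[0, 0, 0, 0, 0, 0, 0.6, 0, 0, 0, 0, 0, 0, 0.3, 0, 0, 0, 0, 0, 0, 0, 0, 0, 0, 0, 0, 0, 0, 0, 0, 0, 0, 0, 0, 0],
)

```text
time: 3.85
ee_pos: [0.4761, -0.1711, 0.071]
tcp_rot: [179.9, -0.1, 15.6]
wrist_force: [-0.9, -1.8, 7.7]
opening: 0.0254
```

apply_moves(
  targets=[0, 0, 0, 0, 0, 0, 0, 0, 0, 0.5, 0, 0, 0, 0, 0, 0, 1.4, 0, 0, 0, 0, 0, 0, 2.3, 0, 0, 0, 0, 0, 0.2, 3, 0, 0, 0, 0],
)

```text
time: 4.35
ee_pos: [0.4753, -0.1648, 0.1618]
tcp_rot: [180.0, -0.1, 15.6]
wrist_force: [1.1, 0.2, -2.3]
opening: 0.0251
```

apply_moves(
  targets=[0, 1.3, 0, 0, 0, 0, 0, 0, 2.6, 0, 0, 0, 0, 0, 0, 3.9, 0, 0, 0, 0, 0, 0, 4.9, 0, 0, 0, 0, 0, 0, 5.4, 0, 0, 0, 0, 0],
)

```text
time: 4.85
ee_pos: [0.4749, -0.0003, 0.1603]
tcp_rot: [-180.0, -0.0, 15.8]
wrist_force: [0.4, -0.4, -2.6]
opening: 0.0253
```

apply_moves(
  targets=[0.05, 0.05, 0, 0, 0, 0, 0, 0.05, 0.05, 0, 0, 0, 0, 0, 0.05, 0.05, 0, 0, 0, 0, 0],
)

```text
time: 5.15
ee_pos: [0.4768, -0.0017, 0.1596]
tcp_rot: [180.0, -0.0, 15.6]
wrist_force: [0.8, -0.5, -2.6]
opening: 0.0255
```

```bash
python3 - <<'E'
from h import *
for n in ['wrist','side','scene']:
    c=fix(snap(n,n[:2]+'2.png'))
    print(bot.get_obs()['ee_pos'],np.round(proj(c,(.477,-.001,.058))),np.round(proj(c,(.477,-.001,.008))))
    if n=='wrist': im=c['img'][:,:,::-1]
    else:
        u,v=map(int,proj(c,(.477,0,.09))); a=cv2.resize(c['img'][v-48:v+48,u-50:u+50,::-1],(400,384),interpolation=2); im2=a if n=='side' else np.hstack([im2,a])
cv2.imwrite('pics/ss2.png',im2)
E
```

```text
[ 0.47670162 -0.00179392  0.15947391] [257. 191.] [257. 174.]
[ 0.47667764 -0.00182387  0.159388  ] [274. 190.] [273. 201.]
[ 0.4766549  -0.00177168  0.15934775] [253. 174.] [254. 185.]
```

View pics/wr2.png

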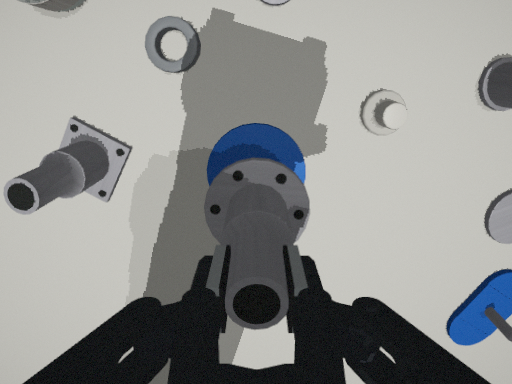

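View pics/ss2.png

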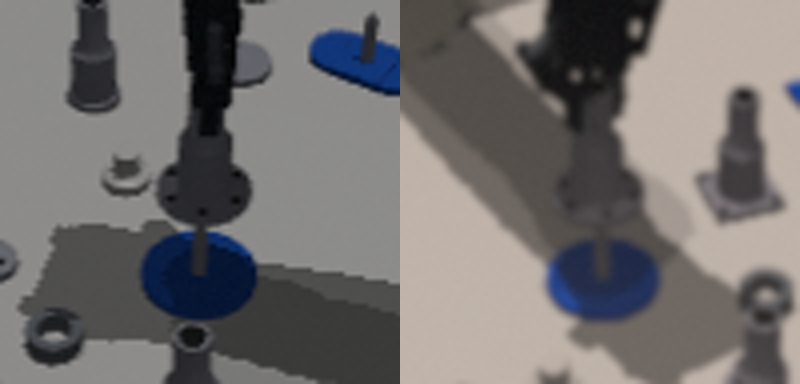

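apply_moves(
  targets=[0, 0, -0.7, 0, 0, 0, 0, 0, 0, -1.4, 0, 0, 0, 0, 0, 0, -2.0, 0, 0, 0, 0, 0, 0, -2.5, 0, 0, 0, 0, 0, 0, -2.7, 0, 0, 0, 0],
)

```text
time: 5.8
ee_pos: [0.4763, -0.0016, 0.0789]
tcp_rot: [180.0, 0.0, 15.6]
wrist_force: [-17.0, -0.5, 45.4]
opening: 0.0252
```

apply_moves(
  targets=[0, 0, 0, 0, 0, 0, 0, 0, 0, -0.03, 0, 0, 0, 0],
)

```text
time: 6.0
ee_pos: [0.4772, -0.0014, 0.0789]
tcp_rot: [180.0, -0.1, 15.6]
wrist_force: [-5.8, -1.6, 15.9]
opening: 0.0252
```

apply_moves(
  targets=[0, 0, 0, 0, 0, 0, 0.2, 0, 0, 0, 0, 0, 0, 0.5, 0, 0, 0, 0, 0, 0, 0.8, 0, 0, 0, 0, 0, 0, 1, 0, 0, 0, 0, 0, 0, 1],
)

```text
time: 6.5
ee_pos: [0.4767, -0.0011, 0.0773]
tcp_rot: [-180.0, 0.0, 15.6]
wrist_force: [-0.2, -0.2, -0.3]
opening: 0.0815
```

apply_moves(
  targets=[0, 0, 0.8, 0, 0, 0, 1, 0, 0, 2, 0, 0, 0, 1, 0, 0, 3.2, 0, 0, 0, 1, 0, 0, 4.3, 0, 0, 0, 1, 0, 0, 4.8, 0, 0, 0, 1],
)

```text
time: 7.0
ee_pos: [0.4774, -0.0011, 0.2245]
tcp_rot: [179.9, -0.2, 15.6]
wrist_force: [0.3, 0.8, 0.3]
opening: 0.0854
```

apply_moves(
  targets=[0, 0, 0, 0, 0, 0, 1, -0.15, 0.7, 0, 0, 0, 0, 1, -0.4, 2, 0, 0, 0, 0, 1, -0.7, 3.3, 0, 0, 0, 0, 1, -0.9, 4.2, 0, 0, 0, 0, 1],
)

```text
time: 7.5
ee_pos: [0.4487, 0.1266, 0.2198]
tcp_rot: [-180.0, 0.1, 15.7]
wrist_force: [0.2, 0.8, 0.3]
opening: 0.0855
```

```bash
python3 - <<'E'
from h import *
camera('wrist');camera('wrist');camera('wrist')
c=fix(snap('wrist','w3.png')); print(bot.get_obs()['ee_pos'])
for n,p in dict(n_sq=(.446,.151,.105),n_l=(.477,0,.113),st_sq=(.393,.303,.008),pin=(.393,.303,.058)).items(): print(n,np.round(proj(c,p)))
E
```

```text
[0.44927842 0.12521162 0.22016632]
n_sq [227. 182.]
n_l [415. 198.]
st_sq [ 93. 165.]
pin [ 69. 177.]
```

View pics/w3.png

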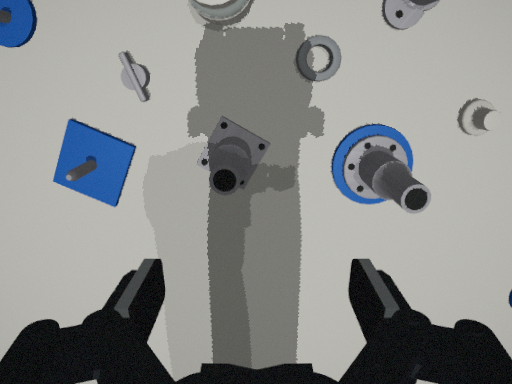

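apply_moves(
  targets=[-0.1, 0.93, -0.5, 0, 0, 0, 1, -0.1, 0.93, -2, 0, 0, 0, 1, -0.1, 0.93, -3.5, 0, 0, 0, 1, -0.1, 0.93, -4.5, 0, 0, 0, 1, -0.1, 0.93, -4.93, 0, 0, 0, 1],
)

```text
time: 8.2
ee_pos: [0.4491, 0.1377, 0.0691]
tcp_rot: [-179.3, 0.3, 16.7]
wrist_force: [0.3, -0.4, 0.7]
opening: 0.0851
```

apply_moves(
  targets=[0, 0, 0, 0, 0, 0, 0.6, 0, 0, 0, 0, 0, 0, 0.3, 0, 0, 0, 0, 0, 0, 0, 0, 0, 0, 0, 0, 0, 0, 0, 0, 0, 0, 0, 0, 0],
)

```text
time: 8.7
ee_pos: [0.4518, 0.1385, 0.0751]
tcp_rot: [-179.4, -0.1, 16.8]
wrist_force: [-1.5, -1.0, 9.6]
opening: 0.0254
```

apply_moves(
  targets=[0, 0, 0, 0, 0, 0, 0, 0, 0, 0.5, 0, 0, 0, 0, 0, 0, 1.4, 0, 0, 0, 0, 0, 0, 2.3, 0, 0, 0, 0, 0, 0, 3, 0, 0, 0, 0],
)

```text
time: 9.2
ee_pos: [0.4512, 0.1387, 0.1661]
tcp_rot: [-179.4, -0.1, 16.8]
wrist_force: [-0.2, 0.2, -2.6]
opening: 0.0249
```

```bash
python3 - <<'E'
from h import *
c=fix(snap('wrist','w4.png')); o=bot.get_obs();print(o['ee_pos'],o['q'],o['qd'],o['tcp_rot'])
for n in ['side','scene']:
    c=fix(snap(n)); u,v=map(int,proj(c,(.45,.14,.12))); a=cv2.resize(c['img'][v-48:v+48,u-50:u+50,::-1],(400,384),interpolation=2); im2=a if n=='side' else np.hstack([im2,a])
cv2.imwrite('pics/ss4.png',im2)
E
```

```text
[0.45224808 0.13896591 0.16922535] [ 16.7027052   -6.69308355  -8.33011679  88.03592524   0.62807413
 179.94395313] [-0.00737859 -0.3383462  -2.70748991 -4.54441218  0.01906686 -0.10530271] [-179.37224606   -0.32765573   16.75874962]
```

View pics/w4.png

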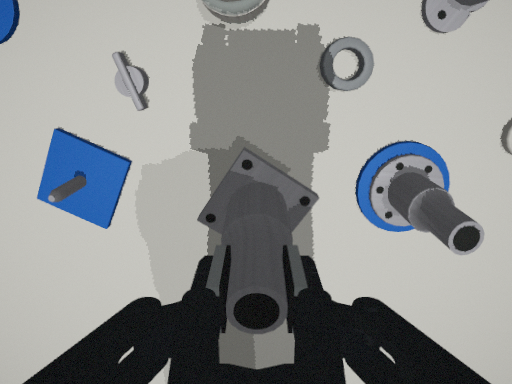

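View pics/ss4.png

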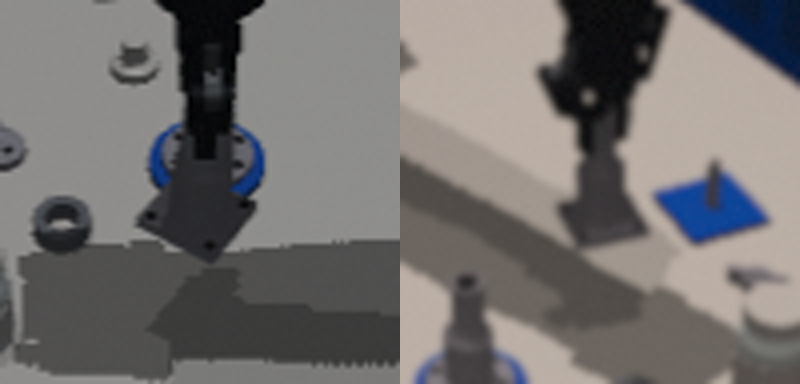

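apply_moves(
  targets=[0, 0.2, 0, 0, 0, 1.2, 0, -0.2, 0.7, 0, 0, 0, 2.5, 0, -0.5, 1.5, 0, 0, 0, 3.8, 0, -0.8, 2.3, 0, 0, 0, 5.1, 0, -1, 3, 0, 0, 0, 6.4, 0],
)

```text
time: 9.85
ee_pos: [0.4199, 0.2293, 0.162]
tcp_rot: [-179.3, 0.1, 55.5]
wrist_force: [0.2, -0.8, -2.1]
opening: 0.0255
```

apply_moves(
  targets=[0, 0, 0, 0, 0, 1, 0, 0, 0, 0, 0, 0, 2, 0, 0, 0, 0, 0, 0, 3, 0, 0, 0, 0, 0, 0, 3.5, 0, 0, 0, 0, 0, 0, 3.5, 0],
)

```text
time: 10.35
ee_pos: [0.4205, 0.2284, 0.1621]
tcp_rot: [-179.3, 0.1, 76.2]
wrist_force: [-0.3, 0.2, -3.0]
opening: 0.0252
```

apply_moves(
  targets=[-0.3, 0.7, 0, 0, 0, 0, 0, -0.6, 1.5, 0, 0, 0, 0, 0, -0.92, 2.3, 0, 0, 0, 0, 0, -0.92, 2.5, 0, 0, 0, 0, 0, -0.92, 2.5, 0, 0, 0, 0, 0],
)

```text
time: 10.85
ee_pos: [0.393, 0.304, 0.1627]
tcp_rot: [-179.3, 0.1, 76.2]
wrist_force: [0.3, 0.1, -2.3]
opening: 0.0251
```

```bash
python3 - <<'E'
from h import *
c=fix(snap('wrist')); o=bot.get_obs();print(o['ee_pos'],o['q'])
b=c['img'][:,100:412,::-1]; im2=b
for n in ['side','scene']:
    c=fix(snap(n)); u,v=map(int,proj(c,(.393,.303,.09)))
    a=cv2.resize(c['img'][v-48:v+48,u-30:u+30,::-1],(240,384),interpolation=2); im2=np.hstack([im2,a])
cv2.imwrite('pics/ss5.png',im2)
E
```

```text
[0.39323167 0.30337401 0.16284345] [ 37.3771363   -2.69500912  -5.29991409  87.86244694   0.47516203
 141.22395405]
```

View pics/ss5.png

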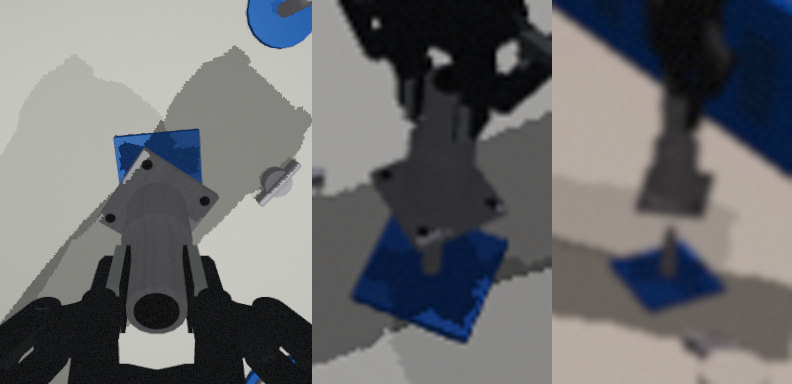

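apply_moves(
  targets=[0, 0, -0.7, 0, 0, 0, 0, 0, 0, -1.4, 0, 0, 0, 0, 0, 0, -2.0, 0, 0, 0, 0, 0, 0, -2.4, 0, 0, 0, 0, 0, 0, -2.55, 0, 0, 0, 0],
)

```text
time: 11.5
ee_pos: [0.3932, 0.3027, 0.0859]
tcp_rot: [-179.3, 0.1, 76.1]
wrist_force: [0.1, -0.5, -1.9]
opening: 0.0249
```

apply_moves(
  targets=[0, 0, -0.05, 0, 0, 0, 0, 0, 0, -0.1, 0, 0, 0, 0],
)

```text
time: 11.7
ee_pos: [0.3938, 0.3038, 0.0847]
tcp_rot: [-179.4, -0.0, 76.1]
wrist_force: [-0.7, -0.1, -2.3]
opening: 0.0251
```

apply_moves(
  targets=[0, 0, -0.05, 0, 0, 0, 0, 0, 0, -0.1, 0, 0, 0, 0, 0, 0, -0.1, 0, 0, 0, 0],
)

```text
time: 12.0
ee_pos: [0.3941, 0.3048, 0.0834]
tcp_rot: [-179.5, -0.2, 76.2]
wrist_force: [-2.8, 1.8, 11.4]
opening: 0.0252
```

apply_moves(
  targets=[0, 0, 0, 0, 0, 0, 0.2, 0, 0, 0, 0, 0, 0, 0.5, 0, 0, 0, 0, 0, 0, 0.8, 0, 0, 0, 0, 0, 0, 1, 0, 0, 0, 0, 0, 0, 1],
)

```text
time: 12.5
ee_pos: [0.3933, 0.3036, 0.081]
tcp_rot: [-179.4, 0.0, 76.2]
wrist_force: [-0.3, 0.6, 0.7]
opening: 0.0812
```

apply_moves(
  targets=[0, 0, 0.8, 0, 0, 0, 1, 0, 0, 2, 0, 0, 0, 1, 0, 0, 3.2, 0, 0, 0, 1, 0, 0, 4.3, -0.03, -0.1, 0, 1, 0, 0, 4.8, -0.03, -0.1, 0, 1],
)

```text
time: 13.0
ee_pos: [0.3938, 0.304, 0.2282]
tcp_rot: [179.9, -0.1, 76.2]
wrist_force: [-0.2, -0.4, -0.2]
opening: 0.0855
```

apply_moves(
  targets=[0.6, -0.6, 0, 0, 0, 0, 1, 1.6, -1.6, 0, 0, 0, 0, 1, 2.6, -2.7, 0, 0, 0, 0, 1, 3.6, -3.8, 0, 0, 0, 0, 1, 4.6, -4.8, 0, 0, 0, 0, 1],
)

```text
time: 13.5
ee_pos: [0.5323, 0.158, 0.225]
tcp_rot: [-180.0, 0.0, 76.2]
wrist_force: [0.6, 0.6, -0.7]
opening: 0.0853
```

apply_moves(
  targets=[1, -1, 0, 0, 0, 0, 1, 2, -2, 0, 0, 0, 0, 1, 3, -3.1, 0, 0, 0, 0, 1, 3.5, -3.6, 0, 0, 0, 0, 1, 3.7, -3.8, 0, 0, 0, 0, 1],
)

```text
time: 14.0
ee_pos: [0.6434, 0.0437, 0.2239]
tcp_rot: [-179.9, 0.1, 76.0]
wrist_force: [0.0, 0.9, -0.8]
opening: 0.0856
```

```bash
python3 - <<'E'
from h import *
camera('wrist');camera('wrist');camera('wrist');camera('wrist')
c=fix(snap('wrist','w6.png')); o=bot.get_obs();print(o['ee_pos'],o['tcp_rot'],o['q'])
for n,p in dict(n_ov=(.663,.019,.105),n_l=(.477,0,.113)).items(): print(n,np.round(proj(c,p)))
E
```

```text
[0.64170717 0.04671311 0.22534884] [-1.79991656e+02  2.13549684e-02  7.62240594e+01] [ 4.17136582e+00  1.83689754e+01  2.50209959e+01  9.66665390e+01
 -1.77446657e-02  1.07947310e+02]
n_ov [289. 210.]
n_l [ 96. 276.]
```

View pics/w6.png

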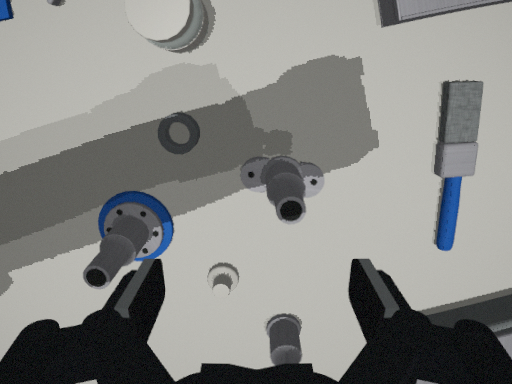

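apply_moves(
  targets=[0.74, -0.92, -0.3, 0, 0, 0, 1, 0.74, -0.92, -1.8, 0, 0, 0, 1, 0.74, -0.92, -3.3, 0, 0, 0, 1, 0.74, -0.92, -4.5, 0, 0, 0, 1, 0.74, -0.92, -5.05, 0, 0, 0, 1],
)

```text
time: 14.75
ee_pos: [0.6621, 0.0193, 0.0698]
tcp_rot: [-179.7, 0.1, 76.2]
wrist_force: [-0.1, 1.5, 0.9]
opening: 0.0854
```

apply_moves(
  targets=[0, 0, 0, 0, 0, 0, 0.6, 0, 0, 0, 0, 0, 0, 0.3, 0, 0, 0, 0, 0, 0, 0, 0, 0, 0, 0, 0, 0, 0, 0, 0, 0, 0, 0, 0, 0],
)

```text
time: 15.25
ee_pos: [0.6652, 0.0183, 0.0755]
tcp_rot: [179.9, -0.0, 76.2]
wrist_force: [-3.2, 1.5, 5.8]
opening: 0.0251
```

apply_moves(
  targets=[0, 0, 0, 0, 0, 0, 0, 0, 0, 0.5, 0, 0, 0, 0, 0, 0, 1.5, 0, 0, 0, 0, 0, 0, 2.7, 0, 0, 0, 0, 0, 0, 3.9, 0, 0, 0, 0],
)

```text
time: 15.75
ee_pos: [0.6642, 0.0179, 0.1925]
tcp_rot: [-180.0, 0.0, 76.2]
wrist_force: [0.5, 0.5, -1.7]
opening: 0.0254
```

apply_moves(
  targets=[-0.5, -0.6, 0, 0, 0, 0, 0, -1.4, -1.7, 0, 0, 0, 0, 0, -2.3, -2.8, 0, 0, 0, 0, 0, -3.2, -3.9, 0, 0, 0, 0, 0, -4.1, -5, 0, 0, 0, 0, 0],
)

```text
time: 16.25
ee_pos: [0.5403, -0.1331, 0.1915]
tcp_rot: [180.0, 0.0, 76.2]
wrist_force: [1.4, 0.1, -2.9]
opening: 0.0248
```

apply_moves(
  targets=[-1, -1.1, 0, 0, 0, 0, 0, -2, -2.2, 0, 0, 0, 0, 0, -3, -3.3, 0, 0, 0, 0, 0, -4, -4.4, 0, 0, 0, 0, 0, -4.6, -5.2, 0, 0, 0, 0, 0],
)

```text
time: 16.75
ee_pos: [0.4015, -0.2895, 0.1919]
tcp_rot: [180.0, 0.1, 76.1]
wrist_force: [0.5, -0.3, -2.4]
opening: 0.0247
```

apply_moves(
  targets=[-0.3, -0.5, -0.3, 0, 0, 0, 0, -0.3, -0.5, -1, 0, 0, 0, 0, -0.3, -0.5, -1, 0, 0, 0, 0, -0.3, -0.5, -1, 0, 0, 0, 0],
)

```text
time: 17.15
ee_pos: [0.3944, -0.3028, 0.1613]
tcp_rot: [-180.0, 0.0, 76.2]
wrist_force: [0.7, -0.0, -1.7]
opening: 0.0249
```

```bash
python3 - <<'E'
from h import *
c=fix(snap('wrist')); o=bot.get_obs();print(o['ee_pos'],o['q'])
b=c['img'][:,100:412,::-1]; im2=b
for n in ['side','scene']:
    c=fix(snap(n)); u,v=map(int,proj(c,(.393,-.303,.09)))
    a=cv2.resize(c['img'][v-48:v+48,u-30:u+30,::-1],(240,384),interpolation=2); im2=np.hstack([im2,a])
cv2.imwrite('pics/ss7.png',im2)
E
```

```text
[ 0.39483964 -0.30284247  0.1617453 ] [-3.74663902e+01 -3.09785190e+00 -5.80469972e+00  8.72420465e+01
 -3.81641632e-02  6.63504959e+01]
```

View pics/ss7.png

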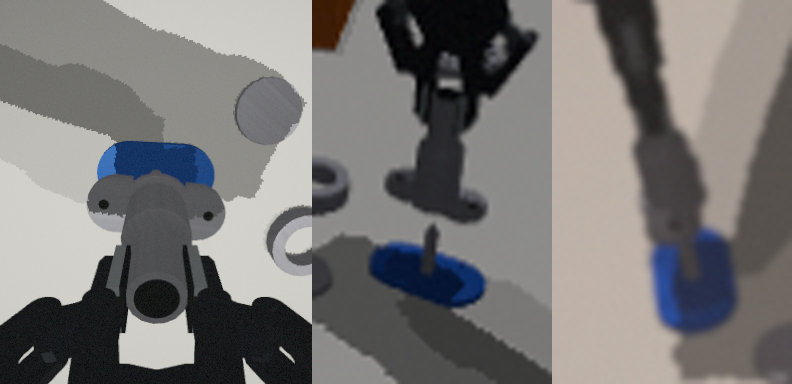

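apply_moves(
  targets=[0, 0, -0.7, 0, 0, 0, 0, 0, 0, -1.4, 0, 0, 0, 0, 0, 0, -2.0, 0, 0, 0, 0, 0, 0, -2.4, 0, 0, 0, 0, 0, 0, -2.55, 0, 0, 0, 0],
)

```text
time: 17.8
ee_pos: [0.3945, -0.3026, 0.0834]
tcp_rot: [-179.9, 0.0, 76.2]
wrist_force: [-6.9, 3.5, 29.4]
opening: 0.0253
```

apply_moves(
  targets=[0, 0, -0.05, 0, 0, 0, 0, 0, 0, -0.1, 0, 0, 0, 0, 0, 0, -0.1, 0, 0, 0, 0],
)

```text
time: 18.1
ee_pos: [0.3948, -0.3032, 0.0835]
tcp_rot: [179.9, 0.1, 76.2]
wrist_force: [-6.1, 3.4, 11.4]
opening: 0.0254
```

apply_moves(
  targets=[0, 0, 0, 0, 0, 0, 0.2, 0, 0, 0, 0, 0, 0, 0.5, 0, 0, 0, 0, 0, 0, 0.8, 0, 0, 0, 0, 0, 0, 1, 0, 0, 0, 0, 0, 0, 1],
)

```text
time: 18.6
ee_pos: [0.3947, -0.303, 0.0811]
tcp_rot: [180.0, 0.0, 76.2]
wrist_force: [-0.2, -0.6, -0.2]
opening: 0.081
```

apply_moves(
  targets=[0, 0, 0.8, 0, 0, 0, 1, 0, 0, 2, 0, 0, 0, 1, 0, 0, 3.2, 0, 0, 0, 1, 0, 0, 4.3, 0, 0, 0, 1, 0, 0, 4.8, 0, 0, 0, 1],
)

```text
time: 19.1
ee_pos: [0.3951, -0.3034, 0.2282]
tcp_rot: [179.8, 0.1, 76.2]
wrist_force: [0.1, -0.1, 0.2]
opening: 0.0855
```

apply_moves(
  targets=[1, 0.5, 0, 0, 0, 0, 1, 2.3, 1.1, 0, 0, 0, 0, 1, 3.6, 1.8, 0, 0, 0, 0, 1, 5, 2.5, 0, 0, 0, 0, 1, 6, 3, 0, 0, 0, 0, 1],
)

```text
time: 19.6
ee_pos: [0.5766, -0.2114, 0.2244]
tcp_rot: [-180.0, 0.0, 76.2]
wrist_force: [-0.4, -1.1, 0.4]
opening: 0.0855
```

```bash
python3 - <<'E'
from h import *
for _ in range(5):camera('wrist')
c=fix(snap('wrist','w8.png')); o=bot.get_obs();print(o['ee_pos'],o['tcp_rot'],o['q'])
for n,p in dict(n_sm=(.617,-.193,.105)).items(): print(n,np.round(proj(c,p)))
E
```

```text
[ 0.57394394 -0.21339269  0.22509705] [-1.79976982e+02  4.63535923e-02  7.61307640e+01] [-2.03725140e+01  1.37166549e+01  1.92858593e+01  9.55868245e+01
 -4.86623632e-02  8.34967388e+01]
n_sm [303. 151.]
```

View pics/w8.png

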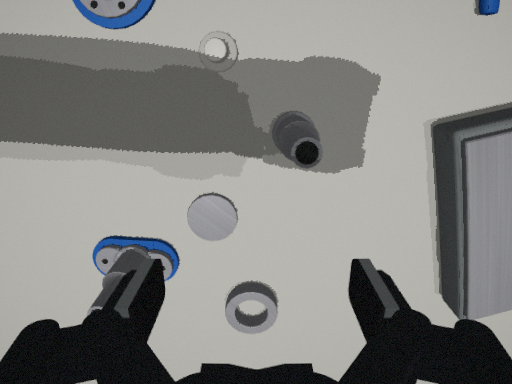

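apply_moves(
  targets=[0.9, 0.4, 0, 0, 0, 0, 1, 1.5, 0.63, -1, 0, 0, 0, 1, 1.5, 0.63, -2.5, 0, 0, 0, 1, 1.5, 0.63, -4, 0, 0, 0, 1, 1.5, 0.63, -5.05, 0, 0, 0, 1],
)

```text
time: 20.4
ee_pos: [0.6177, -0.1947, 0.0708]
tcp_rot: [-179.9, 0.0, 76.1]
wrist_force: [0.4, 0.1, 0.2]
opening: 0.0854
```

apply_moves(
  targets=[0, 0, 0, 0, 0, 0, 0.6, 0, 0, 0, 0, 0, 0, 0.3, 0, 0, 0, 0, 0, 0, 0, 0, 0, 0, 0, 0, 0, 0, 0, 0, 0, 0, 0, 0, 0],
)

```text
time: 20.9
ee_pos: [0.6205, -0.1946, 0.0763]
tcp_rot: [179.8, 0.1, 76.1]
wrist_force: [-1.9, 1.1, 7.2]
opening: 0.0252
```

apply_moves(
  targets=[0, 0, 0, 0, 0, 0, 0, 0, 0, 0.5, 0, 0, 0, 0, 0, 0, 1.5, 0, 0, 0, 0, 0, 0, 2.9, 0, 0, 0, 0, 0, 0, 4.3, 0, 0, 0, 0],
)

```text
time: 21.4
ee_pos: [0.6192, -0.1939, 0.205]
tcp_rot: [-180.0, 0.0, 76.2]
wrist_force: [0.9, -0.9, -1.3]
opening: 0.025
```

apply_moves(
  targets=[-0.1, 0.7, 0, 0, 0, 0, 0, -0.3, 2, 0, 0, 0, 0, 0, -0.5, 3.4, 0, 0, 0, 0, 0, -0.7, 4.8, 0, 0, 0, 0, 0, -0.9, 6.2, 0, 0, 0, 0, 0],
)

```text
time: 21.9
ee_pos: [0.5919, -0.0062, 0.2032]
tcp_rot: [180.0, 0.0, 76.2]
wrist_force: [0.3, 1.3, -2.2]
opening: 0.0254
```

apply_moves(
  targets=[-0.2, 1.4, 0, 0, 0, 0, 0, -0.4, 2.8, 0, 0, 0, 0, 0, -0.7, 4.2, 0, 0, 0, 0, 0, -0.9, 5.6, 0, 0, 0, 0, 0, -1.1, 7, 0, 0, 0, 0, 0],
)

```text
time: 22.4
ee_pos: [0.5586, 0.2039, 0.2033]
tcp_rot: [180.0, 0.0, 76.2]
wrist_force: [0.6, 0.1, -2.1]
opening: 0.025
```

apply_moves(
  targets=[-0.2, 1.4, 0, 0, 0, 0, 0, -0.4, 2.8, 0, 0, 0, 0, 0, -0.7, 4.2, 0, 0, 0, 0, 0, -0.9, 5.5, 0, 0, 0, 0, 0, -1.1, 6.6, 0, 0, 0, 0, 0],
)

```text
time: 22.9
ee_pos: [0.5254, 0.4022, 0.2029]
tcp_rot: [-180.0, 0.0, 76.2]
wrist_force: [1.0, -0.6, -2.9]
opening: 0.0251
```

apply_moves(
  targets=[0, 0.57, 0, 0, 0, 0, 0, 0, 0.57, -0.7, 0, 0, 0, 0, 0, 0.57, -1.35, 0, 0, 0, 0, 0, 0.57, -1.35, 0, 0, 0, 0, 0, 0.57, -1.35, 0, 0, 0, 0],
)

```text
time: 23.4
ee_pos: [0.5262, 0.417, 0.1626]
tcp_rot: [-180.0, 0.0, 76.2]
wrist_force: [0.2, 0.2, -1.1]
opening: 0.025
```

```bash
python3 - <<'E'
from h import *
c=fix(snap('wrist')); o=bot.get_obs();print(o['ee_pos'],o['q'])
b=c['img'][:,100:412,::-1]; im2=b
for n in ['side','scene']:
    c=fix(snap(n)); u,v=map(int,proj(c,(.526,.417,.09)))
    a=cv2.resize(c['img'][v-48:v+48,u-30:u+30,::-1],(240,384),interpolation=2); im2=np.hstack([im2,a])
cv2.imwrite('pics/ss9.png',im2)
E
```

```text
[0.52657376 0.41713685 0.16342805] [ 3.83895480e+01  2.13820705e+01  2.19834755e+01  9.05718796e+01
 -1.00842412e-02  1.42232481e+02]
```

View pics/ss9.png

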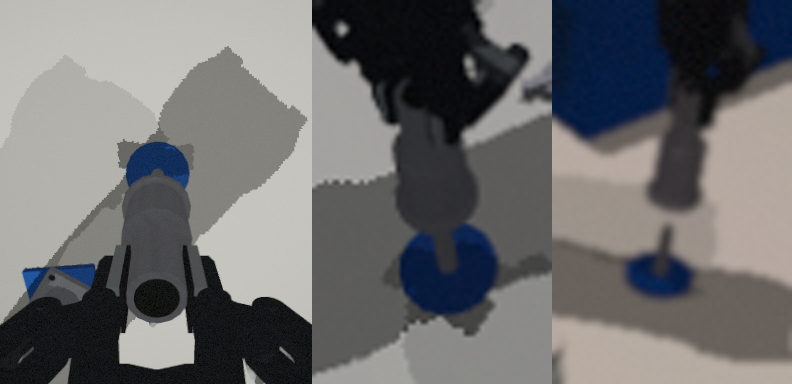

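apply_moves(
  targets=[0, 0, -0.7, 0, 0, 0, 0, 0, 0, -1.4, 0, 0, 0, 0, 0, 0, -2.0, 0, 0, 0, 0, 0, 0, -2.4, 0, 0, 0, 0, 0, 0, -2.53, 0, 0, 0, 0],
)

```text
time: 24.05
ee_pos: [0.5264, 0.4168, 0.0854]
tcp_rot: [-180.0, 0.1, 76.1]
wrist_force: [-0.2, -0.5, -3.0]
opening: 0.0252
```

apply_moves(
  targets=[0, 0, -0.05, 0, 0, 0, 0, 0, 0, -0.1, 0, 0, 0, 0, 0, 0, -0.1, 0, 0, 0, 0],
)

```text
time: 24.35
ee_pos: [0.527, 0.4175, 0.0844]
tcp_rot: [179.9, -0.1, 76.2]
wrist_force: [-1.3, 0.7, 1.0]
opening: 0.0249
```

apply_moves(
  targets=[0, 0, -0.05, 0, 0, 0, 0, 0, 0, -0.08, 0, 0, 0, 0],
)

```text
time: 24.55
ee_pos: [0.5271, 0.4178, 0.0843]
tcp_rot: [179.9, -0.2, 76.2]
wrist_force: [-5.5, -1.7, 18.6]
opening: 0.0253
```

apply_moves(
  targets=[0, 0, 0, 0, 0, 0, 0.2, 0, 0, 0, 0, 0, 0, 0.5, 0, 0, 0, 0, 0, 0, 0.8, 0, 0, 0, 0, 0, 0, 1, 0, 0, 0, 0, 0, 0, 1],
)

```text
time: 25.05
ee_pos: [0.5265, 0.417, 0.0805]
tcp_rot: [-180.0, 0.1, 76.2]
wrist_force: [0.0, -0.2, -0.4]
opening: 0.0813
```

apply_moves(
  targets=[0, 0, 0.8, 0, 0, 0, 1, 0, 0, 2, 0, 0, 0, 1, 0, 0, 3.2, 0, 0, 0, 1, 0, 0, 4.5, 0, 0, 0, 1, 0, 0, 5.5, 0, 0, 0, 1],
)

```text
time: 25.55
ee_pos: [0.5266, 0.417, 0.2482]
tcp_rot: [180.0, -0.0, 76.2]
wrist_force: [1.7, 0.0, -0.7]
opening: 0.0854
```

```bash
python3 - <<'E'
from h import *
for _ in range(6):camera('wrist')
ts=dict(small=(.526,.417),square=(.393,.303),large=(.477,0),oval=(.394,-.303))
rows=[]
for n in ['side','scene']:
    c=fix(snap(n)); r=[]
    for k,(x,y) in ts.items():
        u,v=map(int,proj(c,(x,y,.06))); r.append(cv2.resize(c['img'][v-35:v+35,u-24:u+24,::-1],(190,280),interpolation=2))
        t=proj(c,(x,y,.113)); print(n,k,np.round(proj(c,(x,y,.008))),np.round(t),[(np.round(d['box']).astype(int).tolist(),round(d['conf'],2)) for d in recognise('nozzle_'+k,n)][:2])
    for k in ['ring_nut','sample_jar']: print(k,[np.round(d['box']).astype(int).tolist() for d in recognise(k,n)])
    rows.append(np.hstack(r))
cv2.imwrite('pics/fin.png',np.vstack(rows))
c=snap('wrist','w10.png');o=bot.get_obs();print(o['ee_pos'],o['time'])
E
```

```text
side small [213. 316.] [209. 293.] [([203, 288, 224, 326], 0.94)]
side square [277. 289.] [279. 266.] [([263, 263, 294, 304], 0.87)]
side large [273. 202.] [274. 177.] [([260, 173, 288, 208], 0.7)]
side oval [315. 148.] [318. 124.] [([304, 123, 331, 155], 0.61)]
ring_nut [[280, 122, 295, 133]]
sample_jar []
scene small [363. 149.] [368. 124.] [([353, 121, 371, 154], 0.8)]
scene square [314. 141.] [316. 116.] [([306, 120, 324, 147], 0.7)]
scene large [254. 185.] [253. 160.] [([244, 156, 265, 194], 0.71)]
scene oval [155. 207.] [148. 181.] [([145, 179, 164, 217], 0.7), ([304, 118, 325, 148], 0.28)]
ring_nut [[125, 232, 153, 258]]
sample_jar [[317, 164, 339, 192]]
[0.52653008 0.41705926 0.24569263] 26.6
```

View pics/fin.png

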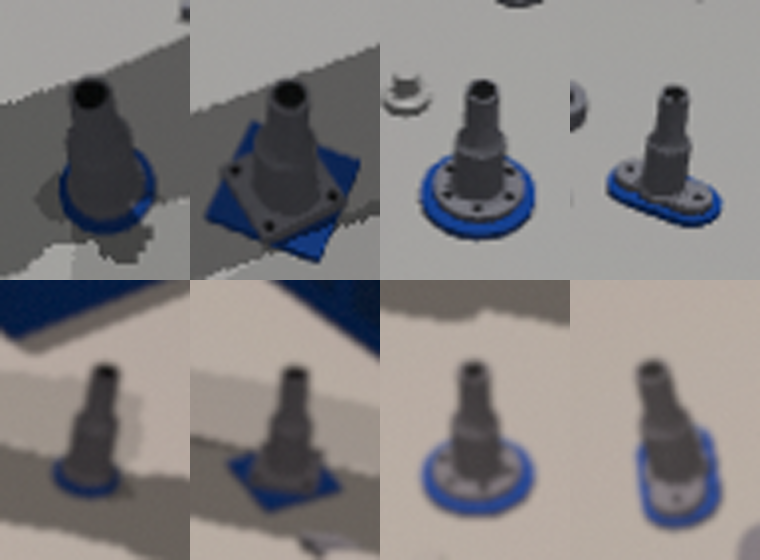

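View pics/w10.png

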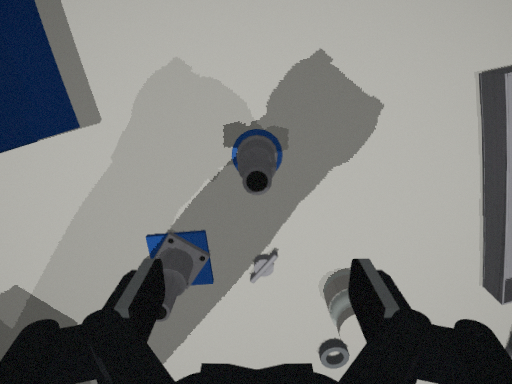

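All four nozzles stand upright and flush on their matching plates in both views. The gripper is clear of everything, so I'm handing in.

```bash
python3 - <<'E'
from h import *
print(bot.job_done())
E
```

```text
the job is handed in; nothing more can be done
None
```

All four nozzles (large, square, oval, then small) are on their matching drying stands. Each was lowered until the wrist force showed contact, then released, and I handed the job in at about 26.6 s.

**Final checks:** The side and scene pictures show every nozzle upright and flush on the right foot plate. Spout tops are within about 4 pixels of where a seated nozzle would appear, and within 2 for most. The gripper was open and about 13 cm above the last nozzle.

**Ring nut and jar:** In the scene camera the sample jar's box was within about 2 pixels of its start. The ring nut's box edges shifted by up to 5 pixels there, but at most 3 in the side camera. The arm never went near either at low height. The jar was not recognised in the last side picture, so only the scene camera confirms it.

**What went less well:**
- **Square nozzle grasp:** The wrist joint reached its limit, leaving the tool about 14 mm off and tilted by about 0.7°. The nozzle slid between the fingers but stayed upright. I turned the wrist by 60°, checked alignment and placed it normally.
- **Harder contacts:** The large nozzle read 45 N at the wrist on touchdown and the oval read 29 N, both well under the 120 N limit. For the other two I made the last few millimetres slower.

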